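# Close the setting-master case with its press-on lid

### The job

Pick the long lid (not the short one) off the sloped rack, set it down gently on the open gauge case without dropping it, and press it down until both ends have snapped past their catches and the lid sits fully home. Then take the hand off the lid, and press down on it again with about 20 N for half a second to confirm that it is seated, never pushing with more than 80 N. Leave the short lid, the steel pins, the ring gauge and the vee block where they are.

Things in the scene. Friction and masses are not known exactly. Their poses are not given: they have to be found in the camera images.
- case: open grey metal box fixed to the bench, 64 mm (x) by 116 mm (y) outside, 60 mm tall, foot flange 80 by 132 by 8 mm; a steel master lies in it below the rim. Origin: centre of its underside, z up, y along its length. On each end wall (y = +58, -58 mm) a sprung catch bar sticks out 2.7 mm, 54 mm up; it gives way when the lid's bead is pushed past it, at roughly 8 to 15 N an end
- case_seat (a point): centre of the case's mouth, level with the top of the rim (60 mm above the bench), axes as the case. A lid just laid on stands on the catches, its skirt's edge 4 mm below this level and its plate 9 mm proud of the rim; fully home, the plate lies on the rim and the skirt's edge is 13.5 mm below this level
- lid: long aluminium lid that fits the case: 74 (x) by 128 (y) mm outside; 5 mm top plate, and a skirt 13.5 mm deep with rounded beads that goes outside the case with 1 to 1.5 mm clearance a side, either way round. On top a black grip bar 14 mm thick (x), 50 long (y), 20 high. Origin: centre of the skirt's lower edge, z up, y along its length; plate top at z = 18.5, grip top at 38.5 mm. About 0.2 kg
- lid_a (a point): on the lid's plate top, 46 mm from its centre towards +y, where that end can be pressed; 5 mm above case_seat when home, about 14 mm when still on the catch
- lid_b (a point): the same at the other end, towards -y
- lid_grip (a point): middle of the top of the lid's grip bar
- small_lid: bystander: the short aluminium lid of another case, same shape and grip but 93 mm long (y); origin as for the lid
- rack: fixed teal sloped rack, 108 mm (x) by 300 mm (y), two bays side by side, centres 75 mm either side of the middle along y; its floor slopes at 0.3 rad, low at -x, high at +x; lips 12 mm and a divider 10 mm above the floor. A lid lies in each bay (either may be in either), skirt down, tilted with the floor, its length along the rack's y. Origin: centre of its underside
- rack_mid (a point): middle of the rack's sloped floor surface, 45 mm above the bench
- pin_a: bystander: turned steel pin standing upright, 30 mm diameter, 98 mm tall with a 16 mm nose on top; origin at the centre of its foot, beside the case on its +x side
- pin_b: bystander: turned steel pin standing upright, 30 mm diameter, 98 mm tall with a 16 mm nose on top; origin at the centre of its foot, beside the case on its +x side
- pin_c: bystander: turned steel pin standing upright, 30 mm diameter, 98 mm tall with a 16 mm nose on top; origin at the centre of its foot, near the middle of the bench
- pin_d: bystander: turned steel pin standing upright, 30 mm diameter, 98 mm tall with a 16 mm nose on top; origin at the centre of its foot, near the middle of the bench
- ring_gauge: bystander: steel ring gauge lying flat, 72 mm outside, 44 mm bore, 22 mm high, with a 20 mm round handle 100 mm long along its +x; origin at the ring's centre, underside
- vee_block: bystander: dark steel slotted block, 60 by 80 by 50 mm; origin at the centre of its underside
Not all that is in view belongs to the job. Leave any orange look-alike of the lid alone.

How it is judged:
On the way, in this order (a step that is already met when the one before it is completed fails the run):
1. the long lid is set down gently (slower than 0.25 m/s) onto the case, on its catches (horizontal distance between lid and case_seat below 0.01 m and z of lid_grip in the frame of case_seat below 0.045 m and angle between lid's own z axis and vertical below 0.2 rad and linear speed of lid below 0.25 m/s).
2. both ends of the lid have been pressed home (plate within 3.5 mm of the rim) and the hand is off the lid (z of each of lid_a, lid_b in the frame of case_seat below 0.0085 m and horizontal distance between lid and case_seat below 0.005 m and angle between the y axis of lid and the y axis of case, either way round below 0.06 rad and contact force between each of the arm, the fingers and lid below 0.5 N), for 0.2 s.
3. the seated lid is pressed down on the case again with more than 6 N for 0.2 s (z of each of lid_a, lid_b in the frame of case_seat below 0.0085 m and horizontal distance between lid and case_seat below 0.005 m and angle between the y axis of lid and the y axis of case, either way round below 0.06 rad and contact force between the fingers and lid above 6 N and contact force between lid and case above 7 N), for 0.2 s.
At the end, for the whole second after the job is handed in: The long lid sits fully home on the case: both ends within 3.5 mm of lying on the rim, centred within 5 mm and lined up within 0.06 rad, at rest, let go, after having been pressed again once seated (z of each of lid_a, lid_b in the frame of case_seat below 0.0085 m and horizontal distance between lid and case_seat below 0.005 m and angle between the y axis of lid and the y axis of case, either way round below 0.06 rad and linear speed of lid below 0.02 m/s); the robot touches nothing.
It fails at once if the lid is pushed onto the case with more than 80 N (contact force between lid and case above 80 N).
It fails at once if the short lid is moved more than 30 mm (distance of small_lid from where it was at the start of the episode above 0.03 m).
It fails at once if a pin, the ring gauge or the vee block is moved more than 30 mm or knocked over (distance of any of pin_a, pin_b, pin_c, pin_d, ring_gauge, vee_block from where it was at the start of the episode above 0.03 m or angle between any of pin_a, pin_b, pin_c, pin_d, ring_gauge, vee_block's own z axis and vertical above 0.5 rad).
It also fails if it takes over 61 s, if anything falls off the work surface, if the arm or the gripper's body presses on something with over 40 N, if the wrist force passes 120 N, or if a joint passes its speed limit or range.

### The arm

A 6-joint arm with a two-finger parallel gripper is mounted at the origin on the work surface. World frame = base frame: x ahead of the robot, y to its left, z up, the work surface at z = 0. Lengths are in m, angles in rad, forces in N, time in s.
With the tool pointing down it reaches from about 0.425 to 0.95 m from the base axis. Payload 14.7 kg.
Tool frame: the origin (TCP) lies at the very end of the fingers, on their centre line; the grasp point (between the pads) lies 19 mm behind it; z points along the fingers, y is the line along which they close (so a half turn about z gives the same grasp; the last joint's range is limited). The gripper opens to 85 mm and grips with 20 to 120 N. Pads are 22 mm wide; open, the fingers measure 114 mm over their backs; the gripper's body (76 mm by 85 mm) begins 54 mm behind the grasp point. The pads swing forward as they close: fully open they stand 13 mm farther back than shut.
Start: joints at [-1.394, 0.48, 1.596, -0, 1.065, -0.047], TCP at [0.144, -0.634, 0.231] pointing down, gripper open.
Joint ranges: [-2.75, 2.75], [-0.82, 2.05], [0.23, 2.67], [-1.56, 4.7], [0.09, 2.69], [-2.92, 2.92]. Speed limits (rad/s): [1.89, 1.89, 2.39, 3.01, 3.01, 3.01].

### API

Orientations are given as a unit quaternion [w, x, y, z].
In Python, from bench import ctrl gives the robot as it stands.
- The arm moves only by the tool arm_command, never from a script. Its argument "commands" is a list of rows, each an object with "offset": the shift along the tool's x, y, z each as a share of 20 mm, from -1 to 1, a list of three; "yaw": the turn about the tool's z as a share of 90 degrees, from -1 to 1; "jaw": the closure, from -1 (fully open) to 1 (shut). In form: [{"offset": [dx, dy, dz], "yaw": yaw, "jaw": jaw}, ...]. A call has 1 to 5 rows; each row shifts and turns the commanded pose from where the row before left it, along the tool's axes as they then stand; what a row does not reach is not made up. A row lasts 1/12 s, in which the tool goes at most 41.7 mm and 7.16 degrees, less where a joint would pass 70% of its speed; a pose out of reach is approached as far as the arm can. A call with a number of a shift or a turn outside -1 to 1 is refused whole. A call with a gripper value outside its range is refused whole. The fingers move at their own pace and stop on an object; "squeeze" is the grip in N (left out, the last holds). Time passes only in rows, so rows that do not move let the fingers close. It gives the time, the measured TCP pose, the force, the opening and the grip force at its end, in the units of the state.
- ctrl.get_obs(): the state, without advancing time (a new reading comes with each control period).
- ctrl.grab_frame(name): name is "side" or "top"; returns (picture, depth): 400x640x3 uint8, red, green, blue; 400x640 float32, m along the optical axis (not along the pixel's ray), 0 where there is no reading.
- ctrl.calibration(name): a dict with "mtx" (3x3 intrinsics, pixels), "distortion" ([k1, k2, p1, p2, k3] as OpenCV has them; the pictures are not rectified), "R" (3x3) and "t" (3): a world point X has camera coordinates R X + t. Camera axes: x right, y down, z forward; pixel columns grow to the right and rows downward; lengths in m; the calibration is good to about 2 mm. A picture is of the moment at which its call begins. calibration takes no time and is no camera call.
- ctrl.close_job(): hands the job in; it is judged then, once.
The state is a dict: "t": time; "joint_positions": joint angles; "qvel": joint speeds; "effort": joint torques, N m; "tcp_pos": TCP position; "tool_rot": TCP orientation; "contact_force": force on the tool from outside, world axes, zero at the start; "ft_torque": the same for the moment, N m; "finger_gap": opening from 0.0 (shut) to 1.0 (fully open); "finger_force": force on a finger pad.
Only numpy, scipy, OpenCV 4.12 (cv2) and the standard library are available. Lean on these libraries where they do the work, as an engineer would, in place of code of your own. Each camera call takes 0.05 s, during which the arm holds its last target. There are 200 camera calls.

## Working session

There is one attempt and no reset: what is moved stays moved. The work goes in short steps, Python scripts to look and compute and a tool call to move; the robot and the scene stay as the last step left them, time stands still between calls to the robot, and variables do not carry over. Pictures are saved under pics/ and viewed, at most 10 in all, crops included, and the job is handed in when it is done.

Besides the shell and the picture viewer there is one more tool, called as name(argument=value, ...), one argument or row to a line, values as JSON. arm_command: Moves the arm, as the interface text tells. Shift numbers are shares of 20 mm and turn numbers shares of 90 degrees, none past 1 either way. Its arguments: {"type":"object","properties":{"commands":{"type":"array"},"squeeze":{"type":"number"}},"required":["commands"]}

```bash
mkdir -p pics; cat > h.py <<'E'
import numpy as np, cv2
from bench import ctrl
def load(n): 
    d=np.load(f'{n}.npz'); return d['im'],d['dp']
def grab(n,save):
    im,dp=ctrl.grab_frame(n); np.savez(save+'.npz',im=im,dp=dp)
    cv2.imwrite(f'pics/{save}.png',im[:,:,::-1]); return im,dp
def cloud(n,dp):
    c=ctrl.calibration(n); K=np.array(c['mtx'],float); D=np.array(c['distortion'],float)
    h,w=dp.shape; u,v=np.meshgrid(np.arange(w),np.arange(h))
    p=cv2.undistortPoints(np.stack([u,v],-1).reshape(-1,1,2).astype(np.float64),K,D).reshape(h,w,2)
    X=np.dstack([p[...,0]*dp,p[...,1]*dp,dp])
    P=(X-np.array(c['t']).reshape(3))@np.array(c['R']); P[dp<=0]=np.nan; return P
E
python3 - <<'E'
from h import *
for n in('top','side'):
    im,dp=grab(n,n+'0'); c=ctrl.calibration(n); print(n,c['mtx'],(-np.array(c['R']).T@np.array(c['t'])), (dp>0).mean())
print(ctrl.get_obs())
E
```

```text
top [[445.6579247    0.         317.76777427]
 [  0.         445.6579247  204.83032405]
 [  0.           0.           1.        ]] [ 0.36009319 -0.021205    1.16417247] 0.99590234375
side [[413.38792135   0.         322.62602726]
 [  0.         413.38792135 201.52784358]
 [  0.           0.           1.        ]] [0.16892967 0.82906695 0.8108901 ] 0.995953125
{'t': 0.1, 'joint_positions': array([-1.39361192e+00,  4.80754051e-01,  1.59681445e+00, -2.00776303e-05,
        1.06515272e+00, -4.66113662e-02]), 'qvel': array([ 0.00060598, -0.0007926 , -0.00077344, -0.00010683,  0.00028608,
        0.00119947]), 'effort': array([-7.76805864e-04, -9.52262950e+01, -4.31036210e+01, -1.14877189e-04,
        5.25818788e-03, -1.08704299e-07]), 'tcp_pos': array([ 0.14419401, -0.63340406,  0.23074503]), 'tool_rot': array([-5.62510719e-04,  9.93745260e-01,  1.11669336e-01, -4.55752193e-05]), 'contact_force': array([ 0.57913597,  0.16407547, -0.08681446]), 'ft_torque': array([0.03313749, 0.01136472, 0.03984321]), 'finger_force': 0.0, 'finger_gap': 1.0010599478919118}
```

View pics/top0.png

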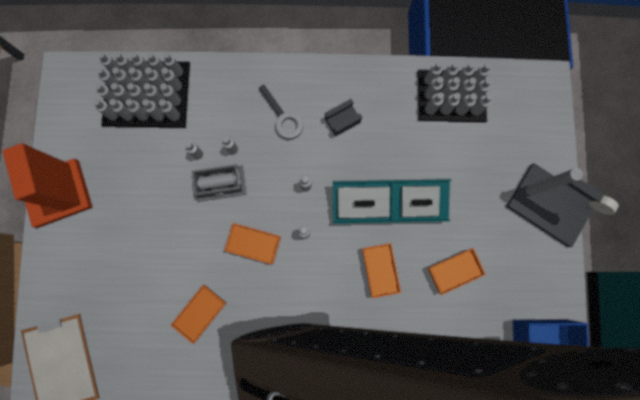

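View pics/side0.png

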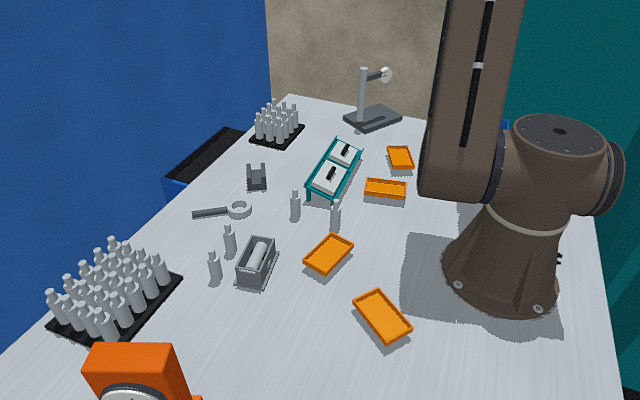

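The top view shows the rack at (391,202), the case at (218,182) and the pins at (193,150), (228,146), (305,184) and (303,233).

Candidates for the long lid:
- White lid at (364,203), about 55 px long.
- White lid at (421,202), about 40 px long.
- Orange look-alikes at (252,244), (381,270), (456,271) and (199,314).

I choose the one at (364,203), since it is the longer white lid on the rack. Next I check it in a close crop and measure.

```bash
cat > m.py <<'E'
from h import *
im,dp=load('top0'); P=cloud('top',dp)
hsv=cv2.cvtColor(im,cv2.COLOR_RGB2HSV)
def rep(name,m,zr):
    m=m&(P[...,2]>zr[0])&(P[...,2]<zr[1]); q=P[m]
    r=cv2.minAreaRect((q[:,:2]*1000).astype(np.float32)); print(name,len(q),'med',np.median(q,0).round(4),'rect',np.round(r[0],1),np.round(r[1],1),round(r[2],1))
    return q
def box(u0,u1,v0,v1):
    m=np.zeros(dp.shape,bool); m[v0:v1,u0:u1]=1; return m
rep('case rim',box(185,250,160,205),(.054,.068))
rep('case flange',box(185,250,160,205),(.004,.07))
teal=(hsv[...,0]>80)&(hsv[...,0]<100)&(hsv[...,1]>100)
rep('rack',teal&box(325,460,170,230),(.02,.09))
for n,b in(('L',box(334,394,182,222)),('S',box(398,446,182,222))):
    wh=b&(hsv[...,1]<60)&(hsv[...,2]>120); q=rep(n+' plate',wh,(.03,.12))
    A=np.c_[q[:,:2],np.ones(len(q))]; print(' plane',np.linalg.lstsq(A,q[:,2],rcond=None)[0].round(3))
    cc=b&(hsv[...,2]<70); q=rep(n+' grip',cc,(.06,.15))
    vv,uu=np.nonzero(cc&(P[...,2]>.06)); print('  px',uu.min(),uu.max(),vv.min(),vv.max())
for n,b in(('pa',box(183,203,140,160)),('pb',box(218,240,136,154)),('pc',box(296,316,174,194)),('pd',box(294,314,223,243))): rep(n,b,(.04,.12))
cv2.imwrite('pics/crop0.png',cv2.resize(im[135:240,180:460,::-1],None,fx=2.8,fy=2.8,interpolation=cv2.INTER_CUBIC))
E
python3 m.py
```

```text
case rim 439 med [0.5753 0.2237 0.0583] rect [575.  225.8] [ 65.5 119.4] 9.3
case flange 1621 med [0.5697 0.2226 0.0454] rect [578.5 231. ] [116.5 166.9] 3.0
rack 1776 med [ 0.5306 -0.2345  0.0455] rect [ 525.7 -221.5] [102.1 297.8] 2.0
L plate 1252 med [ 0.525  -0.1482  0.0622] rect [ 523.3 -149.2] [ 72.3 124.7] 1.0
 plane [ 0.304  0.011 -0.095]
L grip 108 med [ 0.5162 -0.148   0.0804] rect [ 540.1 -170.7] [60.8 94.8] 1.3
  px 354 391 183 206
S plate 848 med [ 0.5332 -0.2919  0.0633] rect [ 526.6 -293.1] [69.6 92.3] 1.3
 plane [ 0.302  0.014 -0.093]
S grip 102 med [ 0.5213 -0.2896  0.0806] rect [ 521.2 -291.3] [10.6 46.2] 1.5
  px 411 431 200 205
pa 166 med [0.6479 0.2842 0.072 ] rect [650.6 287.6] [27.2 28.9] 48.0
pb 147 med [0.6628 0.1919 0.0723] rect [665.  193.5] [24.8 28.5] 32.9
pc 135 med [ 0.5678 -0.0018  0.0726] rect [ 5.719e+02 -3.000e-01] [29.2 27.5] 1.0
pd 122 med [0.4457 0.0005 0.0725] rect [ 4.464e+02 -2.000e-01] [28.6 27. ] 0.7
```

View pics/crop0.png

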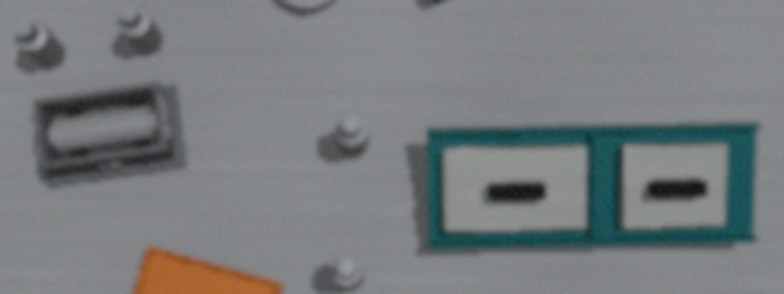

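The crop confirms it: the left lid (about 145 px) is clearly longer than the right one (about 107 px), and both sit in the teal rack. I'll grip across the bar's thickness at about (0.520, -0.149), so I travel there first.

arm_command(
  commands=[
    {"offset":[1,-0.8,0],"yaw":0,"jaw":-1},
    {"offset":[1,-0.8,0],"yaw":0,"jaw":-1},
    {"offset":[1,-0.8,0],"yaw":0,"jaw":-1},
    {"offset":[1,-0.8,0],"yaw":0,"jaw":-1},
    {"offset":[1,-0.8,0],"yaw":0,"jaw":-1},
  ],
)

```text
t: 0.52
tcp_pos: [0.2245, -0.5324, 0.231]
tool_rot: [-0.0, 0.994, 0.112, -0.0]
contact_force: [0.3, -0.5, 0.6]
finger_gap: 1.002
finger_force: 0.0
```

arm_command(
  commands=[
    {"offset":[1,-0.8,0],"yaw":0,"jaw":-1},
    {"offset":[1,-0.8,0],"yaw":0,"jaw":-1},
    {"offset":[1,-0.8,0],"yaw":0,"jaw":-1},
    {"offset":[1,-0.8,0],"yaw":0,"jaw":-1},
    {"offset":[1,-0.8,0],"yaw":0,"jaw":-1},
  ],
)

```text
t: 0.93
tcp_pos: [0.3043, -0.4322, 0.2311]
tool_rot: [-0.0, 0.994, 0.112, -0.0]
contact_force: [1.0, -1.1, 0.9]
finger_gap: 1.0
finger_force: 0.0
```

arm_command(
  commands=[
    {"offset":[1,-0.8,0],"yaw":0,"jaw":-1},
    {"offset":[1,-0.8,0],"yaw":0,"jaw":-1},
    {"offset":[1,-0.8,0],"yaw":0,"jaw":-1},
    {"offset":[1,-0.8,0],"yaw":0,"jaw":-1},
    {"offset":[1,-0.8,0],"yaw":0,"jaw":-1},
  ],
)

```text
t: 1.35
tcp_pos: [0.384, -0.332, 0.2311]
tool_rot: [-0.0, 0.994, 0.112, -0.0]
contact_force: [0.7, 0.4, 0.8]
finger_gap: 1.006
finger_force: 0.0
```

arm_command(
  commands=[
    {"offset":[1,-0.8,0],"yaw":0,"jaw":-1},
    {"offset":[1,-0.8,0],"yaw":0,"jaw":-1},
    {"offset":[1,-0.8,0],"yaw":0,"jaw":-1},
    {"offset":[1,-0.8,0],"yaw":0,"jaw":-1},
    {"offset":[1,-0.8,0],"yaw":0,"jaw":-1},
  ],
)

```text
t: 1.77
tcp_pos: [0.4638, -0.2318, 0.2311]
tool_rot: [-0.0, 0.994, 0.112, -0.0]
contact_force: [0.6, -0.7, -0.6]
finger_gap: 1.003
finger_force: 0.0
```

arm_command(
  commands=[
    {"offset":[0,0,0],"yaw":-0.0795,"jaw":-1},
    {"offset":[0,0,0],"yaw":-0.0795,"jaw":-1},
    {"offset":[0,0,0],"yaw":-0.0795,"jaw":-1},
    {"offset":[0,0,0],"yaw":-0.0795,"jaw":-1},
    {"offset":[0,0,0],"yaw":-0.0795,"jaw":-1},
  ],
)

```text
t: 2.18
tcp_pos: [0.4632, -0.2327, 0.231]
tool_rot: [-0.0, 0.91, 0.414, -0.0]
contact_force: [0.5, -0.7, -0.1]
finger_gap: 1.0
finger_force: 0.0
```

arm_command(
  commands=[
    {"offset":[0,0,0],"yaw":-0.0795,"jaw":-0.5},
    {"offset":[0,0,0],"yaw":-0.0795,"jaw":-0.2},
    {"offset":[0,0,0],"yaw":-0.0795,"jaw":0},
    {"offset":[0,0,0],"yaw":-0.0795,"jaw":0},
    {"offset":[0,0,0],"yaw":-0.0795,"jaw":0},
  ],
)

```text
t: 2.6
tcp_pos: [0.4631, -0.2329, 0.2311]
tool_rot: [-0.0, 0.739, 0.674, -0.0]
contact_force: [0.0, -0.5, 0.3]
finger_gap: 0.504
finger_force: 0.0
```

arm_command(
  commands=[
    {"offset":[0,0,0],"yaw":-0.072,"jaw":0},
    {"offset":[1,0.7,0.7],"yaw":0,"jaw":0},
    {"offset":[1,0.7,0.7],"yaw":0,"jaw":0},
    {"offset":[1,0.7,0.8],"yaw":0,"jaw":0},
    {"offset":[1,0.7,1],"yaw":0,"jaw":0},
  ],
)

```text
t: 3.02
tcp_pos: [0.5189, -0.1515, 0.1671]
tool_rot: [0.001, 0.702, 0.712, 0.0]
contact_force: [1.2, 0.2, -0.1]
finger_gap: 0.504
finger_force: 0.0
```

arm_command(
  commands=[
    {"offset":[0.2,0,1],"yaw":0,"jaw":0},
    {"offset":[0,0,0.8],"yaw":0,"jaw":0},
    {"offset":[0,0,0],"yaw":0,"jaw":0},
  ],
)

```text
t: 3.27
tcp_pos: [0.5163, -0.1469, 0.1284]
tool_rot: [-0.002, 0.701, 0.713, -0.001]
contact_force: [0.0, 0.1, -0.4]
finger_gap: 0.5
finger_force: 0.0
```

```bash
python3 - <<'E'
from h import *
im,dp=grab('side','s1'); cv2.imwrite('pics/s1c.png',cv2.resize(im[100:230,260:440,::-1],None,fx=4,fy=4,interpolation=cv2.INTER_CUBIC))
E
```

```text
(no output)
```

View pics/s1c.png

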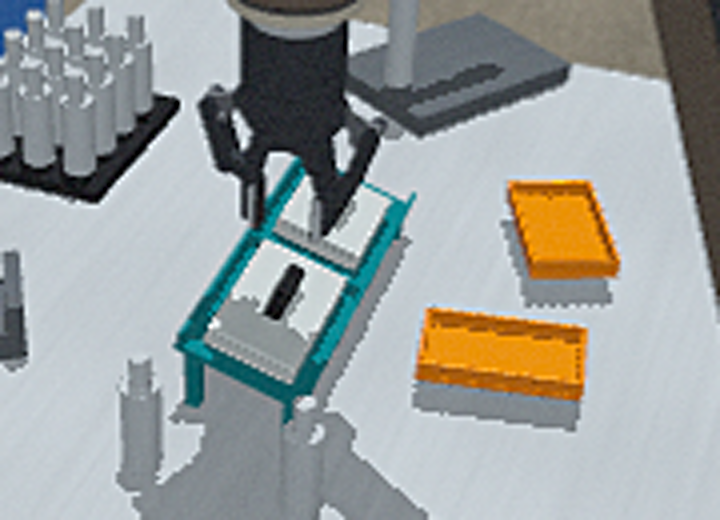

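The crop shows the open fingers straddling the long lid's bar, which is at crop (285,292). I go down.

arm_command(
  commands=[
    {"offset":[-0.1,0.15,1],"yaw":0,"jaw":0.1},
    {"offset":[0,0,1],"yaw":0,"jaw":0.2},
    {"offset":[0,0,0.5],"yaw":0,"jaw":0.3},
    {"offset":[0,0,0.2],"yaw":0,"jaw":0.35},
    {"offset":[0,0,0],"yaw":0,"jaw":0.4},
  ],
  squeeze=20,
)

```text
t: 3.73
tcp_pos: [0.5208, -0.1503, 0.0773]
tool_rot: [-0.0, 0.702, 0.712, -0.0]
contact_force: [-0.2, -0.3, 0.1]
finger_gap: 0.302
finger_force: 0.1
```

arm_command(
  commands=[
    {"offset":[0,0,0],"yaw":0,"jaw":0.6},
    {"offset":[0,0,0],"yaw":0,"jaw":1},
    {"offset":[0,0,0],"yaw":0,"jaw":1},
    {"offset":[0,0,0],"yaw":0,"jaw":1},
  ],
)

```text
t: 4.07
tcp_pos: [0.5185, -0.1499, 0.0782]
tool_rot: [-0.002, 0.702, 0.712, -0.001]
contact_force: [-15.2, -2.2, 9.2]
finger_gap: 0.162
finger_force: 18.6
```

arm_command(
  commands=[
    {"offset":[0,-0.1,-0.3],"yaw":0,"jaw":1},
    {"offset":[0,-0.1,-0.3],"yaw":0,"jaw":1},
    {"offset":[0,0,-0.5],"yaw":0,"jaw":1},
    {"offset":[0,0,-0.5],"yaw":0,"jaw":1},
    {"offset":[0,0,0],"yaw":0,"jaw":1},
  ],
)

```text
t: 4.48
tcp_pos: [0.5186, -0.1507, 0.112]
tool_rot: [0.002, 0.702, 0.712, 0.001]
contact_force: [1.3, -0.5, -2.6]
finger_gap: 0.158
finger_force: 19.4
```

```bash
python3 - <<'E'
from h import *
im,dp=grab('side','s2'); cv2.imwrite('pics/s2c.png',cv2.resize(im[100:230,260:440,::-1],None,fx=4,fy=4,interpolation=cv2.INTER_CUBIC))
E
```

```text
(no output)
```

View pics/s2c.png

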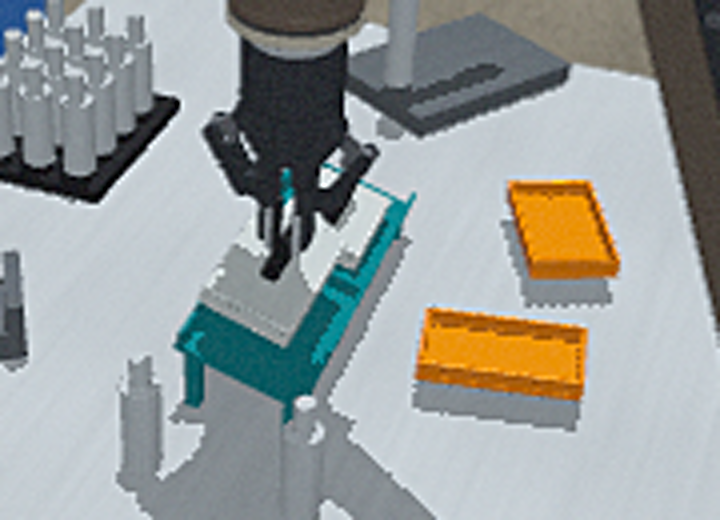

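The crop shows the lid clear of the rack, held by its bar at about crop (280,255). I grip harder, raise and carry it over.

arm_command(
  commands=[
    {"offset":[0,0,-0.5],"yaw":0,"jaw":1},
    {"offset":[0,0,-0.9],"yaw":0,"jaw":1},
    {"offset":[0,0,-1],"yaw":0,"jaw":1},
    {"offset":[0,0,-1],"yaw":0,"jaw":1},
    {"offset":[0.4,0,-1],"yaw":0,"jaw":1},
  ],
  squeeze=70,
)

```text
t: 4.95
tcp_pos: [0.5169, -0.1428, 0.1985]
tool_rot: [-0.0, 0.702, 0.712, -0.0]
contact_force: [1.0, 0.8, -2.5]
finger_gap: 0.131
finger_force: 66.2
```

arm_command(
  commands=[
    {"offset":[0.8,0.15,-0.2],"yaw":0,"jaw":1},
    {"offset":[1,0.15,0],"yaw":0,"jaw":1},
    {"offset":[1,0.15,0],"yaw":0,"jaw":1},
    {"offset":[1,0.15,0],"yaw":0,"jaw":1},
    {"offset":[1,0.15,0],"yaw":0,"jaw":1},
  ],
)

```text
t: 5.37
tcp_pos: [0.5304, -0.045, 0.2017]
tool_rot: [-0.0, 0.702, 0.712, -0.0]
contact_force: [-0.7, -0.4, -1.8]
finger_gap: 0.126
finger_force: 66.2
```

arm_command(
  commands=[
    {"offset":[1,0.15,0],"yaw":0,"jaw":1},
    {"offset":[1,0.15,0],"yaw":0,"jaw":1},
    {"offset":[1,0.15,0],"yaw":0,"jaw":1},
    {"offset":[1,0.15,0],"yaw":0,"jaw":1},
    {"offset":[1,0.15,0],"yaw":0,"jaw":1},
  ],
)

```text
t: 5.78
tcp_pos: [0.5439, 0.0553, 0.2016]
tool_rot: [-0.0, 0.702, 0.712, -0.0]
contact_force: [-0.2, -0.5, -2.7]
finger_gap: 0.123
finger_force: 66.2
```

arm_command(
  commands=[
    {"offset":[1,0.15,0],"yaw":0,"jaw":1},
    {"offset":[1,0.15,0],"yaw":0,"jaw":1},
    {"offset":[0.8,0.15,0],"yaw":0,"jaw":1},
    {"offset":[0,0,0],"yaw":-0.045,"jaw":1},
    {"offset":[0,0,0],"yaw":-0.045,"jaw":1},
  ],
)

```text
t: 6.2
tcp_pos: [0.552, 0.1115, 0.2014]
tool_rot: [-0.0, 0.648, 0.762, -0.0]
contact_force: [-0.6, 0.7, -1.9]
finger_gap: 0.123
finger_force: 66.2
```

```bash
python3 - <<'E'
from h import *
for n in('top','side'): grab(n,n+'3')
o=ctrl.get_obs(); print(o['tcp_pos'],o['tool_rot'],o['t'])
a=load('top3')[0][120:250,150:300,::-1]; b=load('side3')[0][130:320,180:370,::-1]
cv2.imwrite('pics/c3.png',np.hstack([cv2.resize(a,(430,372),interpolation=2),cv2.resize(b,(372,372),interpolation=2)])[:, :800])
E
```

```text
[0.55196993 0.11070939 0.20144965] [-1.52468284e-04  6.48894221e-01  7.60878598e-01 -1.58812331e-04] 6.3
```

View pics/c3.png

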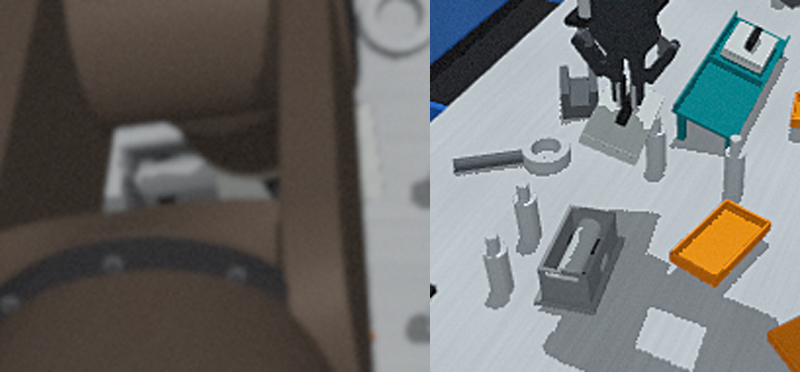

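The crop shows the lid held over the bench at side crop (620,130), with the open case at (580,255). The lid looks slightly tilted, so I measure lid and case from the side depth.

```bash
cat > m2.py <<'E'
from h import *
import sys
def rect(q): 
    r=cv2.minAreaRect((q[:,:2]*1000).astype(np.float32)); return np.round(r[0],1),np.round(r[1],1),round(r[2],1)
def lid(tag,tcp,ztop=None):
    im,dp=load(tag); P=cloud('side',dp); hsv=cv2.cvtColor(im,cv2.COLOR_RGB2HSV)
    d=np.hypot(P[...,0]-tcp[0],P[...,1]-tcp[1])
    m=(d<.09)&(P[...,2]>tcp[2]-.07)&(P[...,2]<tcp[2]+.02)&(hsv[...,2]>90)&(hsv[...,1]<60)
    q=P[m]
    # plate plane: RANSAC-ish iterate on the upper, near-horizontal points
    k=np.ones(len(q),bool); k&=q[:,2]>np.percentile(q[:,2],50)-.004
    for _ in range(8):
        A=np.c_[q[:,:2]-np.array(tcp[:2]),np.ones(len(q))]; c=np.linalg.lstsq(A[k],q[k,2],rcond=None)[0]; k=abs(A@c-q[:,2])<.003
    print('plane slope x,y,z0',c.round(4),k.sum(),'rect plate',*rect(q[k])); print('all',*rect(q))
    return q,k
if __name__=='__main__':
    im,dp=load('side0'); P=cloud('side',dp)
    d=np.hypot(P[...,0]-.575,P[...,1]-.226); m=(d<.075)&(P[...,2]>.055)&(P[...,2]<.066); print('case rim side',m.sum(),*rect(P[m]),np.median(P[m][:,2]))
    o=ctrl.get_obs(); lid('side3',o['tcp_pos'])
E
python3 m2.py
```

```text
case rim side 404 [574.8 226. ] [ 64.6 122.2] 9.9 0.05906264862733859
plane slope x,y,z0 [0.3374 0.0578 0.1844] 767 rect plate [558.2 112.3] [ 70.1 130.9] 9.7
all [558.8 112.3] [ 72.7 131.6] 8.8
```

The lid is still tilted 0.33 rad and held only by the top few mm of the bar. I'll set it flat on a free patch of bench and regrip it level, so I look for free space.

```bash
python3 - <<'E'
from h import *
from scipy.spatial import cKDTree
pts=[]
for n in('top','side'):
    P=cloud(n,load(n+'0')[1]).reshape(-1,3); pts.append(P[(P[:,2]>.012)&(P[:,2]<.2)&(P[:,0]>.3)])
q=np.vstack(pts)[:,:2]; a=np.radians(9.3)
best=[]
for x in np.arange(.48,.82,.01):
  for y in np.arange(-.35,.35,.01):
    if np.hypot(x,y)>.85: continue
    d=q-[x,y]; lx=d@[np.cos(a),np.sin(a)]; ly=d@[-np.sin(a),np.cos(a)]
    c=np.hypot(np.maximum(abs(lx)-.037,0),np.maximum(abs(ly)-.064,0)).min(); best.append((c-.15*np.hypot(x-.55,y-.11),c,x,y))
for b in sorted(best)[::-1][:6]: print(np.round(b,3))
E
```

```text
[0.006 0.019 0.63  0.08 ]
[0.003 0.016 0.63  0.09 ]
[0.003 0.017 0.63  0.07 ]
[0.003 0.014 0.62  0.09 ]
[0.003 0.007 0.56  0.09 ]
[0.003 0.008 0.52  0.09 ]
```

arm_command(
  commands=[
    {"offset":[-0.5,0.8,0],"yaw":0,"jaw":1},
    {"offset":[-0.5,0.8,0],"yaw":0,"jaw":1},
    {"offset":[-0.5,0.8,0],"yaw":0,"jaw":1},
    {"offset":[-0.6,0.8,0.5],"yaw":0,"jaw":1},
    {"offset":[0,0.1,0.8],"yaw":0,"jaw":1},
  ],
)

```text
t: 6.72
tcp_pos: [0.6279, 0.0775, 0.1767]
tool_rot: [0.002, 0.651, 0.759, 0.002]
contact_force: [-0.7, -1.6, -2.5]
finger_gap: 0.127
finger_force: 66.4
```

arm_command(
  commands=[
    {"offset":[0,0,1],"yaw":0,"jaw":1},
    {"offset":[0,0,1],"yaw":0,"jaw":1},
    {"offset":[0,0,1],"yaw":0,"jaw":1},
    {"offset":[0,0,1],"yaw":0,"jaw":1},
    {"offset":[0,0,0.7],"yaw":0,"jaw":1},
  ],
)

```text
t: 7.13
tcp_pos: [0.6231, 0.0788, 0.0797]
tool_rot: [-0.001, 0.651, 0.759, -0.001]
contact_force: [-0.8, 0.1, -2.6]
finger_gap: 0.124
finger_force: 66.4
```

arm_command(
  commands=[
    {"offset":[0,0,0.5],"yaw":0,"jaw":1},
    {"offset":[0,0,0.3],"yaw":0,"jaw":1},
    {"offset":[0,0,0.2],"yaw":0,"jaw":1},
    {"offset":[0,0,0],"yaw":0,"jaw":1},
  ],
)

```text
t: 7.47
tcp_pos: [0.6238, 0.0791, 0.061]
tool_rot: [-0.0, 0.65, 0.76, -0.0]
contact_force: [-0.0, -0.4, -2.2]
finger_gap: 0.129
finger_force: 66.4
```

Squeeze down to 20 N and lower until it touches.

arm_command(
  commands=[
    {"offset":[0,0,0.3],"yaw":0,"jaw":1},
    {"offset":[0,0,0.2],"yaw":0,"jaw":1},
    {"offset":[0,0,0.2],"yaw":0,"jaw":1},
    {"offset":[0,0,0.2],"yaw":0,"jaw":1},
  ],
  squeeze=20,
)

```text
t: 7.8
tcp_pos: [0.6246, 0.0793, 0.0435]
tool_rot: [0.0, 0.65, 0.76, 0.001]
contact_force: [12.2, 4.4, 27.7]
finger_gap: 0.13
finger_force: 70.8
```

arm_command(
  commands=[
    {"offset":[0,0,0.2],"yaw":0,"jaw":1},
    {"offset":[0,0,0.2],"yaw":0,"jaw":1},
    {"offset":[0,0,0],"yaw":0,"jaw":1},
  ],
)

```text
t: 8.05
tcp_pos: [0.6292, 0.0799, 0.0376]
tool_rot: [0.004, 0.65, 0.76, 0.004]
contact_force: [12.2, 2.5, 13.1]
finger_gap: 0.127
finger_force: 78.4
```

arm_command(
  commands=[
    {"offset":[0,0,0],"yaw":0,"jaw":0.5},
    {"offset":[0,0,0],"yaw":0,"jaw":0.2},
    {"offset":[0,0,-0.2],"yaw":0,"jaw":0.1},
    {"offset":[0,0,-0.5],"yaw":0,"jaw":0.1},
    {"offset":[0,0,0],"yaw":0,"jaw":0.1},
  ],
)

```text
t: 8.47
tcp_pos: [0.6245, 0.0792, 0.051]
tool_rot: [0.0, 0.65, 0.76, 0.0]
contact_force: [0.9, 0.8, -0.2]
finger_gap: 0.451
finger_force: 0.0
```

```bash
python3 - <<'E'
from h import *; from m2 import lid
im,dp=grab('side','s4'); o=ctrl.get_obs(); print(o['tcp_pos'],o['finger_gap'],o['contact_force'])
lid('s4',np.array([.63,.08,.06]))
cv2.imwrite('pics/s4c.png',cv2.resize(im[130:290,180:340,::-1],None,fx=3.5,fy=3.5,interpolation=2))
E
```

```text
[0.62447473 0.07920499 0.05044315] 0.45089027234924617 [-0.12820525 -1.00015576  0.06486234]
plane slope x,y,z0 [-0.004  -0.0213  0.0182] 562 rect plate [639.5  80.3] [152.1 129.7] 10.8
all [631.4  76.1] [179. 164.] 17.5
```

View pics/s4c.png

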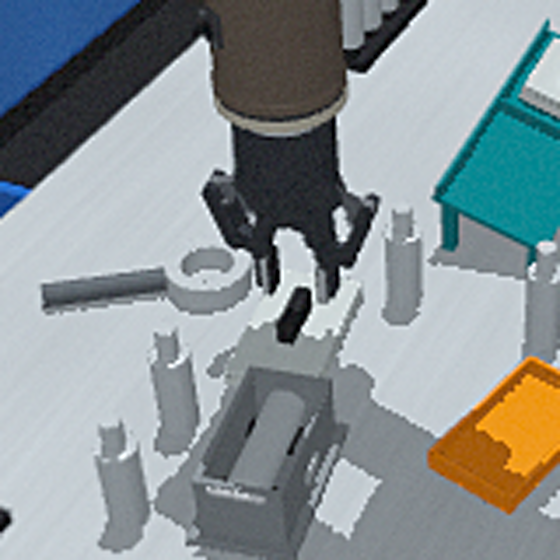

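The crop shows the lid lying level on the bench, with its bar at crop (295,312), and nothing disturbed. I measure the bar.

```bash
python3 - <<'E'
from h import *; from m2 import rect
im,dp=load('s4'); P=cloud('side',dp); V=im.max(2)
d=np.hypot(P[...,0]-.63,P[...,1]-.08)
m=(V<70)&(d<.05)&(P[...,2]>.022)&(P[...,2]<.043); print('bar',m.sum(),*rect(P[m]),np.median(P[m],0))
t=m&(P[...,2]>.034); print('top',t.sum(),*rect(P[t]))
w=(V>90)&(P[...,2]>.013)&(P[...,2]<.023)&(abs(P[...,0]-.625)<.05)&(P[...,1]<.17)&(P[...,1]>.005)
w[:200]&=True
k,l,s,c=cv2.connectedComponentsWithStats(w.astype(np.uint8)); i=1+s[1:,4].argmax(); print('plate',s[i,4],*rect(P[l==i]))
E
```

```text
bar 95 [629.9  80.4] [13.3 50.8] 8.4 [0.62675016 0.08675739 0.0362337 ]
top 59 [629.3  80. ] [12.7 50.1] 6.3
plate 590 [630.5  80. ] [ 74.9 131. ] 9.0
```

arm_command(
  commands=[
    {"offset":[0,0.28,0.5],"yaw":0,"jaw":0.2},
    {"offset":[0,0,0.5],"yaw":0,"jaw":0.3},
    {"offset":[0,0,0.4],"yaw":0,"jaw":0.35},
    {"offset":[0,0,0],"yaw":0,"jaw":0.4},
  ],
  squeeze=40,
)

```text
t: 8.85
tcp_pos: [0.6283, 0.0799, 0.0188]
tool_rot: [-0.001, 0.65, 0.76, -0.001]
contact_force: [-0.4, 0.6, -0.8]
finger_gap: 0.302
finger_force: 0.0
```

arm_command(
  commands=[
    {"offset":[0,0,0],"yaw":0,"jaw":0.7},
    {"offset":[0,0,0],"yaw":0,"jaw":1},
    {"offset":[0,0,0],"yaw":0,"jaw":1},
    {"offset":[0,0,0],"yaw":0,"jaw":1},
  ],
)

```text
t: 9.18
tcp_pos: [0.6293, 0.08, 0.0214]
tool_rot: [-0.0, 0.65, 0.76, -0.0]
contact_force: [0.3, 0.9, -3.0]
finger_gap: 0.153
finger_force: 42.2
```

arm_command(
  commands=[
    {"offset":[0,0,-0.5],"yaw":0,"jaw":1},
    {"offset":[0,0,-1],"yaw":0,"jaw":1},
    {"offset":[0,0,-1],"yaw":0,"jaw":1},
    {"offset":[0,0,-1],"yaw":0,"jaw":1},
    {"offset":[0,0,-1],"yaw":0,"jaw":1},
  ],
  squeeze=60,
)

```text
t: 9.6
tcp_pos: [0.6293, 0.08, 0.1131]
tool_rot: [0.0, 0.65, 0.76, 0.0]
contact_force: [0.7, 0.7, -3.4]
finger_gap: 0.145
finger_force: 64.7
```

arm_command(
  commands=[
    {"offset":[0,0,-1],"yaw":0,"jaw":1},
    {"offset":[0,0,-1],"yaw":0,"jaw":1},
    {"offset":[0.9,-0.2,-0.3],"yaw":0,"jaw":1},
    {"offset":[0.95,-0.2,0],"yaw":0,"jaw":1},
    {"offset":[0.95,-0.2,0],"yaw":0,"jaw":1},
  ],
)

```text
t: 10.02
tcp_pos: [0.609, 0.1338, 0.1591]
tool_rot: [0.001, 0.65, 0.76, 0.001]
contact_force: [0.3, 0.2, -3.7]
finger_gap: 0.147
finger_force: 64.9
```

arm_command(
  commands=[
    {"offset":[0.95,-0.2,0],"yaw":0,"jaw":1},
    {"offset":[0.95,-0.2,0],"yaw":0,"jaw":1},
    {"offset":[0.95,-0.2,0],"yaw":0,"jaw":1},
    {"offset":[0.95,-0.2,0],"yaw":0,"jaw":1},
    {"offset":[0.95,-0.2,0],"yaw":-0.007,"jaw":1},
  ],
)

```text
t: 10.43
tcp_pos: [0.5739, 0.225, 0.1583]
tool_rot: [0.0, 0.646, 0.764, 0.0]
contact_force: [0.2, -1.0, -2.5]
finger_gap: 0.146
finger_force: 64.9
```

arm_command(
  commands=[
    {"offset":[0,0,0],"yaw":0,"jaw":1},
    {"offset":[0,0,0],"yaw":0,"jaw":1},
  ],
)

```text
t: 10.6
tcp_pos: [0.574, 0.225, 0.1582]
tool_rot: [0.0, 0.645, 0.764, 0.0]
contact_force: [0.2, -0.0, -3.2]
finger_gap: 0.144
finger_force: 64.9
```

```bash
python3 - <<'E'
from h import *; from m2 import lid
grab('side','s5'); o=ctrl.get_obs(); print(o['tcp_pos'],o['tool_rot'],o['finger_gap'],o['contact_force'])
lid('s5',o['tcp_pos'])
E
```

```text
[0.57429354 0.22433634 0.15801382] [2.10838297e-04 6.45263423e-01 7.63960096e-01 2.03970522e-04] 0.1450812775797464 [-0.30278187 -0.61283704 -2.82755171]
plane slope x,y,z0 [0.0034 0.0027 0.1564] 807 rect plate [574.3 224.7] [ 74.4 131.6] 10.4
all [593.9 229.2] [116.7 132. ] 11.2
```

arm_command(
  commands=[
    {"offset":[0.06,0.03,1],"yaw":0,"jaw":1},
    {"offset":[0,0,1],"yaw":0,"jaw":1},
    {"offset":[0,0,0.8],"yaw":0,"jaw":1},
    {"offset":[0,0,0.5],"yaw":0,"jaw":1},
    {"offset":[0,0,0.2],"yaw":0,"jaw":1},
  ],
)

```text
t: 11.07
tcp_pos: [0.5743, 0.2245, 0.0861]
tool_rot: [-0.0, 0.646, 0.763, -0.001]
contact_force: [-1.1, -0.7, -2.8]
finger_gap: 0.15
finger_force: 64.9
```

arm_command(
  commands=[
    {"offset":[0,0,0.1],"yaw":0,"jaw":1},
    {"offset":[0,0,0.1],"yaw":0,"jaw":1},
    {"offset":[0,0,0.1],"yaw":0,"jaw":1},
  ],
)

```text
t: 11.32
tcp_pos: [0.5754, 0.2255, 0.0821]
tool_rot: [0.0, 0.646, 0.764, 0.001]
contact_force: [0.3, -0.7, -3.1]
finger_gap: 0.144
finger_force: 64.9
```

arm_command(
  commands=[
    {"offset":[0,0,0.08],"yaw":0,"jaw":1},
    {"offset":[0,0,0.08],"yaw":0,"jaw":1},
    {"offset":[0,0,0],"yaw":0,"jaw":1},
  ],
)

```text
t: 11.57
tcp_pos: [0.5748, 0.2255, 0.0782]
tool_rot: [0.0, 0.646, 0.764, 0.0]
contact_force: [-0.4, -0.8, -2.0]
finger_gap: 0.144
finger_force: 64.9
```

arm_command(
  commands=[
    {"offset":[0,0,0.05],"yaw":0,"jaw":1},
    {"offset":[0,0,0.05],"yaw":0,"jaw":1},
    {"offset":[0,0,0],"yaw":0,"jaw":1},
  ],
)

```text
t: 11.82
tcp_pos: [0.5747, 0.2255, 0.0761]
tool_rot: [0.0, 0.646, 0.764, -0.0]
contact_force: [-0.6, -0.8, -2.4]
finger_gap: 0.148
finger_force: 64.9
```

arm_command(
  commands=[
    {"offset":[0,0,0.05],"yaw":0,"jaw":1},
    {"offset":[0,0,0.05],"yaw":0,"jaw":1},
    {"offset":[0,0,0],"yaw":0,"jaw":1},
  ],
)

```text
t: 12.07
tcp_pos: [0.5751, 0.2256, 0.0748]
tool_rot: [0.0, 0.646, 0.764, 0.0]
contact_force: [-1.6, -0.9, 8.5]
finger_gap: 0.144
finger_force: 66.3
```

The lid is on its catches. Now I press it down while still gripping, in small steps.

arm_command(
  commands=[
    {"offset":[0,0,0.06],"yaw":0,"jaw":1},
    {"offset":[0,0,0.05],"yaw":0,"jaw":1},
    {"offset":[0,0,0],"yaw":0,"jaw":1},
  ],
)

```text
t: 12.32
tcp_pos: [0.5754, 0.2257, 0.0725]
tool_rot: [0.0, 0.646, 0.764, 0.001]
contact_force: [-0.6, -0.8, 4.2]
finger_gap: 0.144
finger_force: 65.8
```

arm_command(
  commands=[
    {"offset":[0,0,0.05],"yaw":0,"jaw":1},
    {"offset":[0,0,0.05],"yaw":0,"jaw":1},
    {"offset":[0,0,0],"yaw":0,"jaw":1},
  ],
)

```text
t: 12.57
tcp_pos: [0.575, 0.2255, 0.0697]
tool_rot: [0.0, 0.646, 0.764, 0.0]
contact_force: [4.0, 0.2, -5.7]
finger_gap: 0.143
finger_force: 64.5
```

arm_command(
  commands=[
    {"offset":[0,0,0.05],"yaw":0,"jaw":1},
    {"offset":[0,0,0.05],"yaw":0,"jaw":1},
    {"offset":[0,0,0.05],"yaw":0,"jaw":1},
    {"offset":[0,0,0],"yaw":0,"jaw":1},
  ],
)

```text
t: 12.9
tcp_pos: [0.5746, 0.2254, 0.067]
tool_rot: [-0.0, 0.646, 0.764, -0.0]
contact_force: [0.9, -2.4, 3.0]
finger_gap: 0.147
finger_force: 65.5
```

arm_command(
  commands=[
    {"offset":[0,0,0.05],"yaw":0,"jaw":1},
    {"offset":[0,0,0.05],"yaw":0,"jaw":1},
    {"offset":[0,0,0],"yaw":0,"jaw":1},
  ],
)

```text
t: 13.15
tcp_pos: [0.5746, 0.2254, 0.0669]
tool_rot: [0.0, 0.646, 0.764, 0.0]
contact_force: [-10.3, -6.6, 38.4]
finger_gap: 0.145
finger_force: 70.3
```

Hard stop: it is on the rim. I release and back off, then check.

arm_command(
  commands=[
    {"offset":[0,0,-0.08],"yaw":0,"jaw":1},
    {"offset":[0,0,0],"yaw":0,"jaw":0.6},
    {"offset":[0,0,0],"yaw":0,"jaw":0.3},
    {"offset":[0,0,0],"yaw":0,"jaw":0.1},
    {"offset":[0,0,-0.5],"yaw":0,"jaw":0.1},
  ],
)

```text
t: 13.57
tcp_pos: [0.5736, 0.2252, 0.075]
tool_rot: [-0.001, 0.646, 0.764, -0.001]
contact_force: [-0.9, -1.0, 0.4]
finger_gap: 0.445
finger_force: 0.0
```

arm_command(
  commands=[
    {"offset":[0,0,-0.8],"yaw":0,"jaw":0.4},
    {"offset":[0,0,-0.8],"yaw":0,"jaw":0.8},
    {"offset":[0,0,0],"yaw":0,"jaw":1},
    {"offset":[0,0,0],"yaw":0,"jaw":1},
    {"offset":[0,0,0],"yaw":0,"jaw":1},
  ],
)

```text
t: 13.98
tcp_pos: [0.5746, 0.2255, 0.1085]
tool_rot: [-0.0, 0.646, 0.764, -0.0]
contact_force: [-0.5, -0.2, 0.4]
finger_gap: 0.001
finger_force: 0.0
```

```bash
python3 - <<'E'
from h import *; from m2 import lid
im,dp=grab('side','s6'); o=ctrl.get_obs(); print(o['tcp_pos'],o['finger_gap'],o['contact_force'])
lid('s6',np.array([.575,.2255,.07]))
cv2.imwrite('pics/s6c.png',cv2.resize(im[180:320,180:320,::-1],None,fx=4,fy=4,interpolation=2))
E
```

```text
[0.57435224 0.22536863 0.10807539] -0.0037035940189628844 [ 0.18791788 -0.19495467  0.83678159]
plane slope x,y,z0 [ 0.0031 -0.0019  0.0659] 923 rect plate [598.  229.8] [121.8 130.6] 10.1
all [571.5 232.6] [177.8 163.8] 29.0
```

View pics/s6c.png

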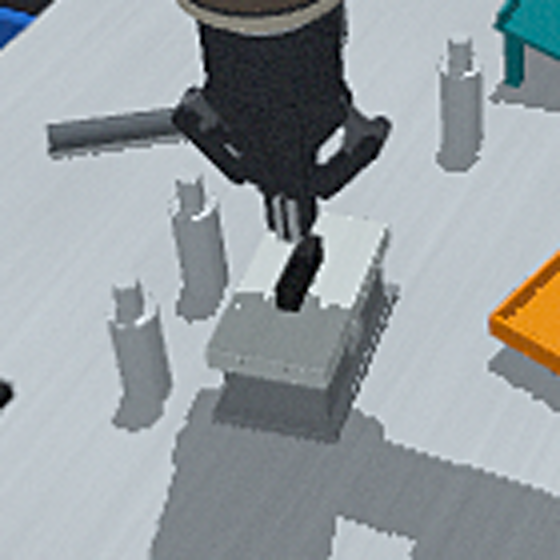

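The crop shows the lid level on the case at (300,295), with its plate at z≈0.066 (home) and the fingers clear above. Now the confirming press with shut fingers on the bar top (z≈0.085).

arm_command(
  commands=[
    {"offset":[0,0,0.6],"yaw":0,"jaw":1},
    {"offset":[0,0,0.3],"yaw":0,"jaw":1},
    {"offset":[0,0,0.1],"yaw":0,"jaw":1},
    {"offset":[0,0,0],"yaw":0,"jaw":1},
  ],
)

```text
t: 14.37
tcp_pos: [0.5739, 0.2252, 0.087]
tool_rot: [-0.001, 0.646, 0.764, -0.001]
contact_force: [1.0, 0.7, -0.5]
finger_gap: -0.003
finger_force: 0.0
```

arm_command(
  commands=[
    {"offset":[0,0,0.05],"yaw":0,"jaw":1},
    {"offset":[0,0,0.05],"yaw":0,"jaw":1},
    {"offset":[0,0,0],"yaw":0,"jaw":1},
  ],
)

```text
t: 14.62
tcp_pos: [0.5747, 0.2255, 0.0865]
tool_rot: [0.0, 0.646, 0.764, 0.0]
contact_force: [0.1, -0.1, 0.5]
finger_gap: 0.001
finger_force: 0.0
```

arm_command(
  commands=[
    {"offset":[0,0,0.04],"yaw":0,"jaw":1},
    {"offset":[0,0,0.03],"yaw":0,"jaw":1},
    {"offset":[0,0,0],"yaw":0,"jaw":1},
  ],
)

```text
t: 14.87
tcp_pos: [0.5749, 0.2255, 0.0852]
tool_rot: [0.0, 0.646, 0.764, 0.0]
contact_force: [0.2, -0.2, 0.1]
finger_gap: 0.0
finger_force: 0.0
```

arm_command(
  commands=[
    {"offset":[0,0,0.03],"yaw":0,"jaw":1},
    {"offset":[0,0,0.03],"yaw":0,"jaw":1},
    {"offset":[0,0,0],"yaw":0,"jaw":1},
  ],
)

```text
t: 15.12
tcp_pos: [0.575, 0.2256, 0.085]
tool_rot: [0.0, 0.646, 0.764, 0.0]
contact_force: [-4.9, -2.5, 17.5]
finger_gap: 0.001
finger_force: 8.5
```

Contact at 17.5 N. I nudge slightly and hold over half a second, then lift away.

arm_command(
  commands=[
    {"offset":[0,0,0.01],"yaw":0,"jaw":1},
    {"offset":[0,0,0],"yaw":0,"jaw":1},
    {"offset":[0,0,0],"yaw":0,"jaw":1},
    {"offset":[0,0,0],"yaw":0,"jaw":1},
    {"offset":[0,0,0],"yaw":0,"jaw":1},
  ],
)

```text
t: 15.53
tcp_pos: [0.575, 0.2256, 0.085]
tool_rot: [0.0, 0.646, 0.764, 0.0]
contact_force: [-4.6, -2.2, 20.2]
finger_gap: 0.001
finger_force: 10.1
```

arm_command(
  commands=[
    {"offset":[0,0,0],"yaw":0,"jaw":1},
    {"offset":[0,0,0],"yaw":0,"jaw":1},
    {"offset":[0,0,0],"yaw":0,"jaw":1},
  ],
)

```text
t: 15.78
tcp_pos: [0.575, 0.2256, 0.085]
tool_rot: [0.0, 0.646, 0.764, 0.0]
contact_force: [-5.3, -1.2, 20.0]
finger_gap: -0.003
finger_force: 10.1
```

arm_command(
  commands=[
    {"offset":[0,0,-0.3],"yaw":0,"jaw":1},
    {"offset":[0,0,-1],"yaw":0,"jaw":1},
    {"offset":[0,0,-1],"yaw":0,"jaw":1},
    {"offset":[0,0,-1],"yaw":0,"jaw":1},
    {"offset":[0,0,0],"yaw":0,"jaw":1},
  ],
)

```text
t: 16.2
tcp_pos: [0.5766, 0.2261, 0.1535]
tool_rot: [0.001, 0.646, 0.764, 0.002]
contact_force: [0.7, 0.3, 1.1]
finger_gap: -0.002
finger_force: 0.0
```

```bash
python3 - <<'E'
from h import *; from m2 import lid
grab('side','s7'); o=ctrl.get_obs(); print(o['tcp_pos'],o['contact_force'],o['t'])
lid('s7',np.array([.575,.2255,.07]))
im,dp=load('s7'); P=cloud('side',dp); m=(im.max(2)>90)&(abs(P[...,2]-.0655)<.004)&(np.hypot(P[...,0]-.575,P[...,1]-.2255)<.078)
k,l,s,c=cv2.connectedComponentsWithStats(m.astype(np.uint8)); i=1+s[1:,4].argmax(); print(cv2.minAreaRect((P[l==i][:,:2]*1000).astype(np.float32)))
E
```

```text
[0.57596917 0.225928   0.15182748] [-0.06938278 -0.08696058 -0.92533371] 16.25
plane slope x,y,z0 [0.0063 0.0043 0.0654] 1000 rect plate [597.3 228.7] [119.7 131.1] 10.1
all [571.9 232.7] [177.3 164.3] 27.8
((575.3075561523438, 224.55419921875), (74.73284912109375, 131.03871154785156), 9.36924934387207)
```

The lid is level, home and centred, and the hand is clear. I hand in.

```bash
python3 -c "
from bench import ctrl; print(ctrl.close_job())"
```

```text
the job is handed in; nothing more can be done
None
```

The long lid is snapped fully home on the case, re-pressed at about 20 N for over half a second and released, and the job is handed in; its first grip was tilted, so I set it flat on the bench once to regrip it.

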